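# Lock two circuit-board carriers in their rack

## Robot

A 6-joint arm with a two-finger parallel gripper is mounted at the origin on the work surface. World frame = base frame: x ahead of the robot, y to its left, z up, the work surface at z = 0. Lengths are in m, angles in rad, forces in N, time in s.
With the tool pointing down it reaches from about 0.35 to 1 m from the base axis. Payload 7.1 kg.
Tool frame: the origin (TCP) lies at the very end of the fingers, on their centre line; the grasp point (between the pads) lies ctrl.pinch_z behind it (ctrl.pinch_z is the distance from the TCP to the grasp point, in m); y points along the fingers, x is the direction in which the jaws open and shut, and the axes are right-handed (so a half turn about y gives the same grasp; the last joint's range is limited). The gripper opens to 85 mm and grips with 20 to 120 N. Pads are 22 mm wide; open, the fingers measure 114 mm over their backs; the gripper's body (76 mm by 85 mm) begins 54 mm behind the grasp point. The pads swing forward as they close: fully open they stand 13 mm farther back than shut.
Start: joints at [-1.149, 0.423, 1.63, -0, 1.089, -0.019], TCP at [0.267, -0.565, 0.231] pointing down, gripper open.
Joint ranges: [-3, 3], [-0.9, 2.11], [0.09, 2.58], [-1.31, 4.45], [0.11, 2.69], [-2.54, 2.54]. Speed limits (rad/s): [2.39, 2.39, 3.01, 3.14, 3.14, 3.14].

## Interface

Orientations are given as a rotation vector (axis times angle).
In Python, from cell import ctrl gives the robot as it stands.
- The arm moves only by the shell command python3 -m crank 'ROWS'. ROWS is text: rows parted by semicolons, each of 5 numbers parted by spaces: the finger opening in mm, from 0 to 85.4, then the shift along the world's x, y, z in mm, then the turn about the world's z in rad. In form: claw dx dy dz spin; .... A call has exactly 8 rows; each row is the pose to reach, as a shift and turn from the pose commanded when the call began; what a row does not reach only later rows make up. A row lasts 1/8 s, in which the tool goes at most 62.5 mm and 10.7 degrees, less where a joint would pass 70% of its speed; a pose out of reach is approached as far as the arm can. A call with a gripper value outside its range is refused whole. The fingers move at their own pace and stop on an object; the grip force is fixed at half the most. Time passes only in rows, so rows that repeat a pose let the fingers close, or fill a call up. It gives the time, the measured TCP pose, the force and the opening at its end, in the units of the state.
- ctrl.observe(): the state, without advancing time (a new reading comes with each control period).
- ctrl.capture(name): name is "scene" or "top" or "wrist"; returns (picture, depth): 400x640x3 uint8, red, green, blue; 400x640 float32, m along the optical axis (not along the pixel's ray), 0 where there is no reading.
- ctrl.get_calibration(name): a dict with "camera_matrix" (3x3 intrinsics, pixels), "cam_to_world" (4x4, takes a point from camera to world coordinates); the wrist camera has in their place "mount" (4x4, takes a point from camera to tool coordinates, whose origin is the TCP and whose axes are the tool frame's). Camera axes: x right, y down, z forward; pixel columns grow to the right and rows downward; lengths in m; the calibration is good to about 2 mm. A picture is of the moment at which its call begins: read the wrist's pose just before it. get_calibration takes no time and is no camera call.
- ctrl.close_job(): hands the job in, once; it reports no verdict.
Trained networks look in the newest picture that a camera, given by its name, has taken for a name from the list of things; names that differ only in an ending like _2 or _b are one class to them, and where a whole thing is asked for, a point or a joint stands for the part that bears it (a point fixed in the world has none). Each returns a list of dicts, best first, with "conf" (0 to 1); they miss things now and then, are a little off and sometimes report something else, mostly with a low value. They report only what shows in the picture. A call takes as long as a camera call. They do not tell look-alikes from the thing itself.
- ctrl.look_for(query, camera): "pixel" ([column, row] in pixels, amid what is visible of it).
- ctrl.trace(query, camera): "region" (400x640 bool, what is visible of it) and "pixel" ([column, row] in pixels, amid what is visible of it).
The state is a dict: "time_s": time; "qpos": joint angles; "qvel": joint speeds; "joint_efforts": joint torques, N m; "position": TCP position; "tcp_rot": TCP orientation; "force": force on the tool from outside, world axes, zero at the start; "ft_torque": the same for the moment, N m; "opening": finger opening in m.
Only numpy, scipy, OpenCV 4.12 (cv2) and the standard library are available. Lean on these libraries where they do the work, as an engineer would, in place of code of your own. Each camera call takes 0.05 s, during which the arm holds its last target. There are 200 camera calls.

## Task

Slide the two board carriers along their lanes until the holes in their upright lugs line up with the holes in the rack's cheeks, then push the red-handled locking rod through both lugs and the far cheek until the handle plate is fully home against the near cheek. Keep both carriers down in their lanes and do not disturb the bottle, the reel or the parts tray.

Things in the scene. Friction and masses are not known exactly. Their poses are not given: they have to be found in the camera images.
- rack: fixed rack with two lanes: black base 236 x 140 x 12 mm with aluminium rails. Origin: on the table below the line of the holes, midway between the lanes; z up, x along the lanes away from the robot, y along the rod line. Lane centres at y = +28 and -28 mm. Side cheeks at y = +56..+70 and -70..-56 mm.
- near_cheek (a point): centre of the 18 x 18 mm square hole in the outer (+y) face of the rack's near cheek (aluminium, 60 mm along x, 14 mm thick, 78 mm high): rack y = +70 mm, 50 mm above the table. From here an open channel (26 mm wide outside, wall tops 50 mm above the table) runs to rack y = +242 mm and carries the rod.
- far_cheek (a point): centre of the same hole in the outer (-y) face of the far cheek (same size): rack y = -70 mm, 50 mm above the table.
- blue_carrier_hole (a point): centre of the 21 x 21 mm square hole (along y, 50 mm above the table) through the upright blue lug of the blue carrier; axes as the rack's. Lug: 40 mm along x, 14 mm thick along y, from 22 to 72 mm above the table. In line with the rod when at x = 0 in the rack's frame (3 mm off still passes). Starts 12 to 50 mm off line, to either side along x; which carrier is in which lane varies.
- blue_carrier: circuit-board carrier with blue lug: loose grey tray, 0.2 to 0.42 kg, 120 x 46 x 10 mm, top 22 mm above the table. Origin: underside, below the lug hole. Tray spans x = -20..+100 mm of it; the lug -20..+20; then 27 mm bare, then a green board with parts up to 30 mm above the table. Slides along its lane with light friction (1 to 3 N), no end stop, and stays where left.
- yellow_carrier_hole (a point): centre of the 21 x 21 mm square hole (along y, 50 mm above the table) through the upright yellow lug of the yellow carrier; axes as the rack's. Lug: 40 mm along x, 14 mm thick along y, from 22 to 72 mm above the table. In line with the rod when at x = 0 in the rack's frame (3 mm off still passes). Starts 12 to 50 mm off line, to either side along x; which carrier is in which lane varies.
- yellow_carrier: circuit-board carrier with yellow lug: loose grey tray, 0.2 to 0.42 kg, 120 x 46 x 10 mm, top 22 mm above the table. Origin: underside, below the lug hole. Tray spans x = -20..+100 mm of it; the lug -20..+20; then 27 mm bare, then a green board with parts up to 30 mm above the table. Slides along its lane with light friction (1 to 3 N), no end stop, and stays where left.
- rod_handle (a point): centre of the outer (+y) face of the rod's red handle plate, 73 mm above the table; axes as the rack's. Plate: 36 mm along x, 12 mm thick along y, from 54 to 92 mm above the table. At the start at rack y = +204 to +236 mm; pushed to -y it slides (about 2 N) until the plate's inner face meets the near cheek, this point then at rack y = +82 mm.
- locking_rod: the loose 0.3 kg locking rod: steel bar 14 mm square lying in the channel along y, axis 50 mm above the table, red handle plate at its +y end. Origin on its axis at the plate's inner (-y) face. The bar reaches from there 150 mm to -y and 12 mm to +y.
- rod_tip (a point): end of the rod's tapered tip (last 12 mm narrow from 14 to 6 mm), on its axis, 162 mm to -y of rod_handle. Fully home it is at rack y = -80 mm, 10 mm past the far cheek.
- flux_bottle: bystander: green bottle, diameter 40, height 85 mm, origin at the centre of its underside
- solder_reel: bystander: yellow reel lying flat, diameter 68, height 46 mm, origin at the centre of its underside
- parts_tray: bystander: open blue tray 120 x 90 x 35 mm, origin at the centre of its underside
Mind the look-alikes: they are no part of the job. What is shaped like the yellow_carrier but orange is not meant.

How it is judged:
By the outcome, as a careful person would: the job done as asked, in the order asked, and still so for the second after the job is handed in, with the robot touching nothing.
It also fails if it takes over 64 s, if anything falls off the work surface, if the arm or the gripper's body presses on something with over 40 N, if the wrist force passes 120 N, or if a joint passes its speed limit or range.

## Working session

There is one attempt and no reset: what is moved stays moved. The work goes in short steps, Python scripts to look and compute and a shell command to move; the robot and the scene stay as the last step left them, time stands still between calls to the robot, and variables do not carry over. Pictures are saved under pics/ and viewed, about 8 in all and at most 12, crops included, and the job is handed in when it is done.

```bash
mkdir -p pics
cat > h.py <<'E'
import numpy as np, cv2
from cell import ctrl
def K(n):
    c=ctrl.get_calibration(n); return np.array(c["camera_matrix"]),np.array(c["cam_to_world"])
def cloud(n,d):
    k,T=K(n); v,u=np.mgrid[:400,:640]
    P=np.stack([(u-k[0,2])/k[0,0]*d,(v-k[1,2])/k[1,1]*d,d],-1)
    return P@T[:3,:3].T+T[:3,3]
E
python3 - <<'E'
from h import *
s=ctrl.observe(); print(s["time_s"],s["position"],s["tcp_rot"],s["force"],ctrl.pinch_z)
for n in ("scene","top"):
    im,d=ctrl.capture(n); cv2.imwrite(f"pics/{n}0.png",im[...,::-1]); np.savez(f"{n}0",im=im,d=d)
    W=cloud(n,d)
    for q in ("rack","near_cheek","far_cheek","blue_carrier_hole","yellow_carrier_hole","blue_carrier","yellow_carrier","rod_handle","rod_tip","locking_rod","flux_bottle","solder_reel","parts_tray"):
        for r in ctrl.look_for(q,n)[:3]:
            p=np.array(r["pixel"]).round().astype(int); print(n,q,round(r["conf"],2),p,W[p[1],p[0]].round(3))
E
```

```text
0.0 [ 0.26644518 -0.56471989  0.23053327] [-1.38519162  0.87970341 -0.87748262] [-0.58612904  0.35888955  0.36485342] 0.0187
scene rack 0.84 [314 223] [ 0.627 -0.037  0.057]
scene near_cheek 0.56 [313 224] [ 0.625 -0.039  0.053]
scene far_cheek 0.6 [315 224] [ 0.628 -0.035  0.053]
scene blue_carrier_hole 0.91 [289 232] [ 0.583 -0.086  0.022]
scene yellow_carrier_hole 0.8 [382 242] [0.755 0.076 0.028]
scene yellow_carrier_hole 0.73 [316 240] [ 0.652 -0.049  0.025]
scene blue_carrier 0.7 [284 237] [ 0.596 -0.108  0.024]
scene yellow_carrier 0.86 [340 184] [0.456 0.174 0.011]
scene yellow_carrier 0.8 [385 243] [0.757 0.085 0.023]
scene yellow_carrier 0.73 [316 237] [ 0.64  -0.041  0.023]
scene rod_handle 0.64 [316 222] [ 0.598 -0.012  0.031]
scene rod_handle 0.55 [352 197] [0.589 0.114 0.056]
scene rod_tip 0.7 [354 196] [0.589 0.121 0.057]
scene rod_tip 0.6 [315 224] [ 0.628 -0.035  0.053]
scene locking_rod 0.65 [352 191] [0.502 0.186 0.004]
scene flux_bottle 0.81 [162 245] [ 0.474 -0.371  0.043]
scene solder_reel 0.9 [414 166] [0.551 0.396 0.046]
scene parts_tray 0.66 [188 302] [ 0.644
[... 225 characters left out ...]
]
top yellow_carrier_hole 0.92 [333 175] [ 0.645 -0.034  0.024]
top yellow_carrier_hole 0.68 [291 145] [0.748 0.098 0.012]
top yellow_carrier_hole 0.64 [271 240] [0.446 0.161 0.013]
top blue_carrier 0.89 [353 194] [ 0.584 -0.094  0.023]
top yellow_carrier 0.94 [273 242] [0.44  0.155 0.009]
top yellow_carrier 0.61 [286 146] [0.745 0.114 0.013]
top rod_handle 0.56 [295 193] [0.584 0.084 0.057]
top rod_tip 0.73 [296 194] [0.582 0.081 0.054]
top locking_rod 0.64 [293 195] [0.578 0.09  0.058]
top flux_bottle 0.55 [444 234] [ 0.453 -0.355  0.066]
top solder_reel 0.9 [192 214] [0.527 0.398 0.043]
top solder_reel 0.36 [294 192] [0.588 0.087 0.054]
top parts_tray 0.87 [446 174] [ 0.647 -0.393  0.003]
```

```bash
python3 -c "
import cv2
a=cv2.imread('pics/scene0.png');b=cv2.imread('pics/top0.png')
cv2.imwrite('pics/sc_crop.png',cv2.resize(a[140:300,220:460],(800,533),interpolation=cv2.INTER_CUBIC))
cv2.imwrite('pics/top_crop.png',cv2.resize(b[110:270,220:420],(750,600),interpolation=cv2.INTER_CUBIC))"
```

```text
(no output)
```

View pics/sc_crop.png

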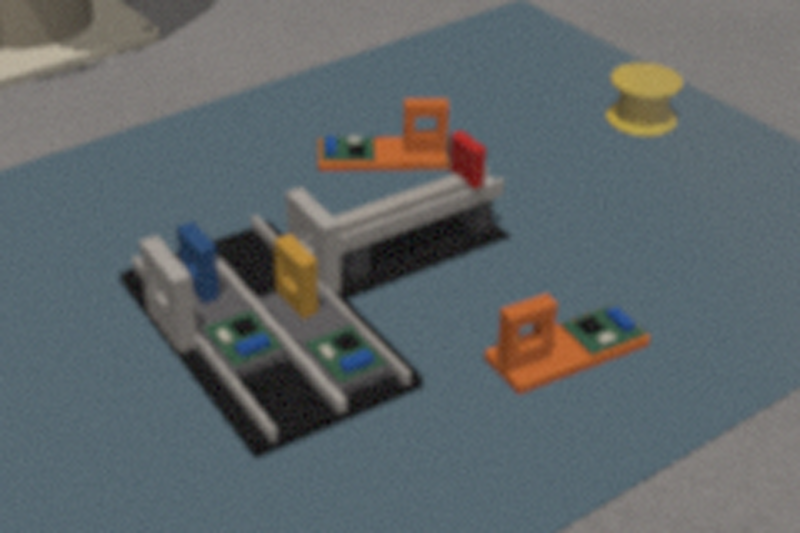

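View pics/top_crop.png

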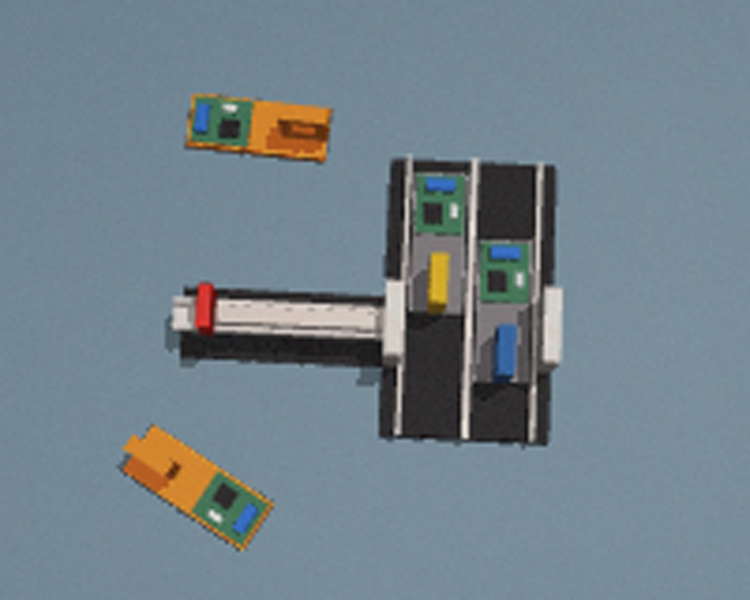

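Scene crop and top crop agree: the rack is in the centre. The yellow lug is in the near (+y) lane, ahead of the line (top ≈ (337,184)). The blue lug is in the far lane, behind the line (top ≈ (355,204)). The red handle is at about (275,192) in top. The look-alikes are the two orange carriers at top ≈ (291,145) and (273,240), both lying outside the rack. I choose the yellow and blue lugs standing in the lanes.

```bash
cat > m.py <<'E'
from h import *
from scipy.spatial.transform import Rotation as R
def plane(uv,k,T,z):
    r=T[:3,:3]@np.array([(uv[0]-k[0,2])/k[0,0],(uv[1]-k[1,2])/k[1,1],1]); return T[:3,3]+r*(z-T[2,3])/r[2]
def masks(im):
    hsv=cv2.cvtColor(im,cv2.COLOR_RGB2HSV).astype(int); h,s,v=hsv[...,0],hsv[...,1],hsv[...,2]
    return dict(yel=(h>19)&(h<32)&(s>130),blu=(h>105)&(h<125)&(s>130),red=((h<5)|(h>174))&(s>150),gry=(s<45)&(v>100))
E
python3 - <<'E'
from m import *
s=ctrl.observe(); print(R.from_rotvec(s["tcp_rot"]).as_matrix().round(3))
for n in ("top","scene"):
    f=np.load(n+"0.npz"); im,d=f["im"],f["d"]; W=cloud(n,d); roi=(abs(W[...,0]-.58)<.2)&(abs(W[...,1]-.03)<.25)
    for c,m in masks(im).items():
        m=m&roi&(W[...,2]>{'red':.08,'gry':.07}.get(c,.063))
        nn,l,st,ce=cv2.connectedComponentsWithStats(m.astype(np.uint8))
        for i in range(1,nn):
            if st[i,4]>8:
                P=W[l==i]; print(n,c,st[i,4],ce[i].round(1),P.mean(0).round(4),"min",P.min(0).round(3),"max",P.max(0).round(3))
E
```

```text
[[ 0.427 -0.     0.904]
 [-0.904  0.     0.427]
 [-0.    -1.     0.   ]]
top yel 61 [336.5 183.7] [ 0.6077 -0.0416  0.0724] min [ 0.588 -0.049  0.066] max [ 0.628 -0.034  0.08 ]
top blu 59 [354.4 203. ] [ 0.5486 -0.0933  0.0716] min [ 0.53  -0.102  0.063] max [ 0.567 -0.086  0.078]
top red 54 [274.1 191.6] [0.5834 0.1431 0.0908] min [0.567 0.138 0.081] max [0.6   0.15  0.097]
top gry 94 [324.3 194.7] [ 0.574  -0.0044  0.0783] min [ 0.546 -0.013  0.072] max [0.604 0.003 0.084]
top gry 99 [367.  196.3] [ 0.5672 -0.1306  0.0781] min [ 0.538 -0.138  0.072] max [ 0.598 -0.124  0.085]
scene blu 57 [278.7 212.1] [ 0.5532 -0.0955  0.0712] min [ 0.533 -0.101  0.063] max [ 0.569 -0.088  0.076]
scene red 50 [360.1 184. ] [0.5884 0.1411 0.0884] min [0.57  0.138 0.08 ] max [0.604 0.148 0.096]
scene gry 111 [313.7 202.9] [ 0.5775 -0.0047  0.0774] min [ 0.544 -0.014  0.07 ] max [0.606 0.006 0.081]
scene gry 117 [269.4 218.1] [ 0.5698 -0.1305  0.0775] min [ 0.532 -0.138  0.07 ] max [ 0.598 -0.12   0.082]
```

```bash
python3 -m crank '60 60 30 0 0.18; 60 100 85 0 0.36; 60 140 140 0 0.54; 60 180 200 0 0.72; 60 220 260 0 0.9; 60 250 315 0 1.074; 60 280 370 0 1.074; 60 305 425 0 1.074' && python3 -m crank '60 15 45 0 0; 60 30 85 0 0; 60 36 98 -20 0; 60 36 98 -40 0; 60 36 98 -40 0; 60 36 98 -40 0; 60 36 98 -40 0; 60 36 98 -40 0'
python3 - <<'E'
from m import *
s=ctrl.observe(); print(s["time_s"],s["position"],s["force"],s["opening"],R.from_rotvec(s["tcp_rot"]).as_matrix()[:,0].round(3))
im,d=ctrl.capture("wrist"); cv2.imwrite("pics/w1.png",im[...,::-1]); print(ctrl.get_calibration("wrist"))
E
```

```text
time_s: 2.4
position: [0.5584, -0.1675, 0.2315]
tcp_rot: [-1.571, 0.043, -0.045]
force: [1.4, -1.4, -0.1]
opening: 0.0602
time_s: 3.4
position: [0.5937, -0.0716, 0.192]
tcp_rot: [-1.57, 0.043, -0.045]
force: [-0.2, 0.1, -0.3]
opening: 0.0599
3.4 [ 0.59370178 -0.07163559  0.19198864] [-0.22086778  0.13592646 -0.2715955 ] 0.05986996162041469 [ 0.998 -0.056  0.001]
{'camera_matrix': array([[298.02606625,   0.        , 319.60411477],
       [  0.        , 298.02606625, 204.5547307 ],
       [  0.        ,   0.        ,   1.        ]]), 'mount': array([[ 9.99999187e-01, -4.31632664e-04, -1.19965356e-03,
         5.23358369e-04],
       [ 1.01375508e-03, -3.01422249e-01,  9.53490220e-01,
        -1.41261772e-01],
       [-7.73159799e-04, -9.53490661e-01, -3.01421566e-01,
         7.65173007e-02],
       [ 0.00000000e+00,  0.00000000e+00,  0.00000000e+00,
         1.00000000e+00]])}
```

View pics/w1.png

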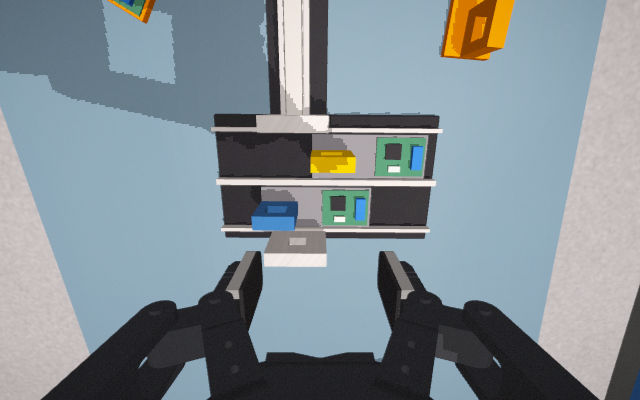

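Wrist view shows the yellow lug at (333,160), the blue at (275,215), the cheeks at (293,123) and (296,248). I'll use its cloud to refine.

```bash
cat >> m.py <<'E'
def wrist():
    s=ctrl.observe(); c=ctrl.get_calibration("wrist"); k=np.array(c["camera_matrix"]); M=np.eye(4); M[:3,:3]=R.from_rotvec(s["tcp_rot"]).as_matrix(); M[:3,3]=s["position"]
    im,d=ctrl.capture("wrist"); T=M@np.array(c["mount"]); v,u=np.mgrid[:400,:640]
    P=np.stack([(u-k[0,2])/k[0,0]*d,(v-k[1,2])/k[1,1]*d,d],-1)@T[:3,:3].T+T[:3,3]
    return im,P
def report(im,W,n):
    roi=(abs(W[...,0]-.58)<.2)&(abs(W[...,1]-.03)<.25); C={}
    for c,m in masks(im).items():
        m=m&roi&(W[...,2]>{'red':.08,'gry':.07}.get(c,.064))&(W[...,2]<{'red':.1,'gry':.085}.get(c,.079))
        nn,l,st,ce=cv2.connectedComponentsWithStats(m.astype(np.uint8))
        for i in range(1,nn):
            if st[i,4]>25:
                P=W[l==i]; r=cv2.minAreaRect((P[:,:2]*1000).astype(np.float32)); p=np.array(r[0])/1000
                print(n,c,st[i,4],"mean",P.mean(0).round(4),"rect",p.round(4),np.round(r[1],1)); C.setdefault(c,[]).append(p)
    g=sorted(C.get('gry',[]),key=lambda p:-p[1])
    if len(g)==2:
        e=g[0]-g[1]; L=np.linalg.norm(e); e/=L; x=np.array([e[1],-e[0]]); o=(g[0]+g[1])/2
        print("sep",L.round(4),"yaw",np.arctan2(x[1],x[0]).round(4),"o",o.round(4),{c:[((p-o)@x).round(4),((p-o)@e).round(4)] for c in C if c!='gry' for p in C[c]})
E
python3 -c "
from m import *
report(*wrist(),'wrist')
f=np.load('top0.npz');report(f['im'],cloud('top',f['d']),'top')"
```

```text
wrist yel 759 mean [ 0.6073 -0.0411  0.0704] rect [ 0.6072 -0.0416] [13.9 40. ]
wrist blu 112 mean [ 0.55   -0.0876  0.0677] rect [ 0.5496 -0.0878] [ 8.9 40.9]
wrist gry 1276 mean [ 0.5746 -0.0045  0.0766] rect [ 0.5749 -0.0044] [13.8 59.8]
wrist gry 1024 mean [ 0.5667 -0.129   0.076 ] rect [ 0.5668 -0.1302] [15.3 59.8]
sep 0.126 yaw -0.0638 o [ 0.5709 -0.0673] {'yel': [np.float64(0.0346), np.float64(0.028)], 'blu': [np.float64(-0.0199), np.float64(-0.0218)]}
top yel 60 mean [ 0.6074 -0.0414  0.0722] rect [ 0.6076 -0.0418] [12.9 40.2]
top blu 57 mean [ 0.5488 -0.0935  0.0719] rect [ 0.5488 -0.0939] [12.6 37.2]
top red 54 mean [0.5834 0.1431 0.0908] rect [0.5836 0.1437] [11.9 33. ]
top gry 94 mean [ 0.574  -0.0044  0.0783] rect [ 0.5749 -0.0044] [13.5 59.2]
top gry 98 mean [ 0.5671 -0.1306  0.078 ] rect [ 0.5677 -0.1306] [12.6 59.4]
sep 0.1264 yaw -0.0568 o [ 0.5713 -0.0675] {'yel': [np.float64(0.0348), np.float64(0.0277)], 'blu': [np.float64(-0.021), np.float64(-0.0276)], 'red': [np.float64(0.0003), np.float64(0.2116)]}
```

```bash
python3 -m crank '60 14 30 0 0; 60 14 30 -40 0; 60 14 30 -80 0; 60 14 30 -110 0; 60 14 30 -135 0; 60 14 30 -150 0; 60 14 30 -150 0; 60 14 30 -150 0' && python3 -m crank '50 0 0 0 0; 44 0 0 0 0; 30 0 0 0 0; 30 0 0 0 0; 30 0 0 0 0; 30 0 0 0 0; 30 0 0 0 0; 30 0 0 0 0'
```

```text
time_s: 4.5
position: [0.6082, -0.0413, 0.0423]
tcp_rot: [-1.57, 0.043, -0.045]
force: [0.2, -0.2, 0.3]
opening: 0.06
time_s: 5.5
position: [0.608, -0.0413, 0.0423]
tcp_rot: [-1.57, 0.043, -0.045]
force: [-1.2, -0.8, 6.4]
opening: 0.0391
```

```bash
python3 -m crank '30 -4 0 0 0; 30 -11 1 0 0; 30 -18 1 0 0; 30 -25 1.5 0 0; 30 -31 2 0 0; 30 -35 2 0 0; 30 -35 2 0 0; 30 -35 2 0 0' && python3 -m crank '60 0 0 0 0; 60 0 0 0 0; 60 0 0 0 0; 60 0 0 0 0; 60 0 0 30 0; 60 0 0 70 0; 60 0 0 110 0; 60 0 0 110 0'
python3 -c "
from m import *
report(*wrist(),'wrist')
im,d=ctrl.capture('top');report(im,cloud('top',d),'top')"
```

```text
time_s: 6.5
position: [0.5732, -0.0393, 0.0422]
tcp_rot: [-1.57, 0.042, -0.046]
force: [1.8, 0.5, 8.2]
opening: 0.0387
time_s: 7.5
position: [0.5745, -0.0395, 0.1545]
tcp_rot: [-1.571, 0.039, -0.049]
force: [-0.7, 0.2, 0.0]
opening: 0.0598
wrist yel 947 mean [ 0.573  -0.0387  0.0702] rect [ 0.5731 -0.0394] [14.5 40.1]
wrist blu 156 mean [ 0.5485 -0.0871  0.0673] rect [ 0.5487 -0.0872] [ 1.8 39.9]
wrist gry 1611 mean [ 0.5749 -0.0041  0.0764] rect [ 0.5749 -0.0045] [14.2 60.2]
wrist gry 1255 mean [ 0.5672 -0.1287  0.0757] rect [ 0.5669 -0.1303] [16.5 60. ]
sep 0.1261 yaw -0.0636 o [ 0.5709 -0.0674] {'yel': [np.float64(0.0004), np.float64(0.0281)], 'blu': [np.float64(-0.0209), np.float64(-0.0212)]}
top red 53 mean [0.5837 0.1433 0.0907] rect [0.5836 0.1442] [12.  33.3]
```

```bash
python3 -m crank '60 -12 -30 0 0; 60 -25 -55 0 0; 60 -25 -55 -25 0; 60 -25 -55 -60 0; 60 -25 -55 -90 0; 60 -25 -55 -112 0; 60 -25 -55 -112 0; 60 -25 -55 -112 0' && python3 -m crank '50 0 0 0 0; 44 0 0 0 0; 30 0 0 0 0; 30 0 0 0 0; 30 0 0 0 0; 30 0 0 0 0; 30 0 0 0 0; 30 0 0 0 0'
```

```text
time_s: 8.6
position: [0.5472, -0.0942, 0.0391]
tcp_rot: [-1.57, 0.045, -0.043]
force: [0.4, 0.5, -0.1]
opening: 0.0602
time_s: 9.6
position: [0.5481, -0.0944, 0.0403]
tcp_rot: [-1.571, 0.043, -0.045]
force: [-0.5, 0.1, 5.8]
opening: 0.0392
```

```bash
python3 -m crank '30 3 0 0 0; 30 8 -0.5 0 0; 30 13 -1 0 0; 30 18 -1 0 0; 30 21 -1 0 0; 30 21 -1 0 0; 30 21 -1 0 0; 30 21 -1 0 0' && python3 -m crank '60 0 0 0 0; 60 0 0 0 0; 60 0 0 0 0; 60 0 0 0 0; 60 0 0 30 0; 60 0 0 70 0; 60 0 0 110 0; 60 0 0 110 0'
python3 -c "
from m import *
im,W=wrist();report(im,W,'wrist');cv2.imwrite('pics/w2.png',im[:,:,::-1])"
```

```text
time_s: 10.6
position: [0.5676, -0.0952, 0.0403]
tcp_rot: [-1.57, 0.045, -0.043]
force: [-5.3, -0.1, 10.6]
opening: 0.0392
time_s: 11.6
position: [0.5706, -0.0957, 0.1525]
tcp_rot: [-1.571, 0.039, -0.049]
force: [-0.1, -0.1, -1.2]
opening: 0.0599
wrist yel 1083 mean [ 0.5731 -0.0397  0.0706] rect [ 0.5733 -0.0398] [14.  39.9]
wrist blu 107 mean [ 0.5681 -0.088   0.0674] rect [ 0.5679 -0.0879] [ 1.2 38.8]
wrist gry 1972 mean [ 0.5752 -0.0047  0.0766] rect [ 0.575  -0.0047] [14.1 60. ]
wrist gry 1394 mean [ 0.5668 -0.129   0.076 ] rect [ 0.5668 -0.13  ] [14.8 60. ]
sep 0.1256 yaw -0.0659 o [ 0.5709 -0.0673] {'yel': [np.float64(0.0005), np.float64(0.0276)], 'blu': [np.float64(-0.0016), np.float64(-0.0207)]}
```

View pics/w2.png

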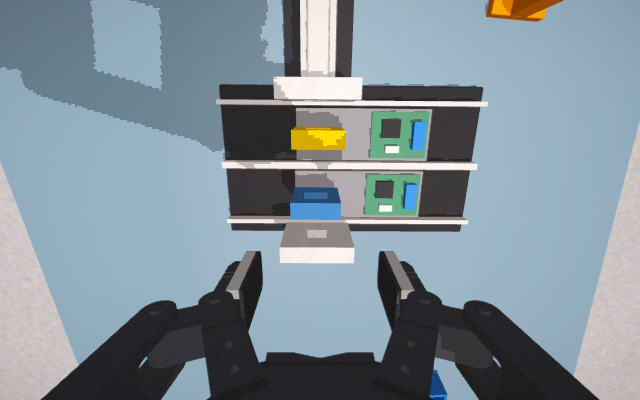

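```bash
python3 -m crank '30 2 45 0 0; 0 4 90 0 0; 0 7 140 0 0; 0 10 185 0 0; 0 12 230 0 0; 0 15 260 0 0; 0 15 282 0 0; 0 15 282 0 0'
python3 -c "
from m import *
im,d=ctrl.capture('top');report(im,cloud('top',d),'top')
im,d=ctrl.capture('scene');report(im,cloud('scene',d),'scene')
cv2.imwrite('pics/sc2.png',cv2.resize(im[140:300,220:460],(800,533),interpolation=cv2.INTER_CUBIC)[...,::-1])"
```

```text
time_s: 12.65
position: [0.5827, 0.1877, 0.1482]
tcp_rot: [-1.571, 0.044, -0.041]
force: [0.2, -0.5, 0.1]
opening: -0.0003
top yel 65 mean [ 0.5727 -0.0393  0.0718] rect [ 0.5728 -0.0392] [12.3 38.6]
top blu 57 mean [ 0.5674 -0.0942  0.0719] rect [ 0.5678 -0.0949] [13.1 38.4]
top red 37 mean [0.5866 0.1412 0.091 ] rect [0.5842 0.1419] [ 9.  31.5]
top gry 93 mean [ 0.5743 -0.0045  0.0779] rect [ 0.5747 -0.0044] [13.5 59.1]
top gry 102 mean [ 0.5665 -0.1304  0.0781] rect [ 0.5679 -0.1303] [14.6 59.6]
sep 0.1261 yaw -0.054 o [ 0.5713 -0.0673] {'yel': [np.float64(-0.0001), np.float64(0.0281)], 'blu': [np.float64(-0.002), np.float64(-0.0277)], 'red': [np.float64(0.0016), np.float64(0.2097)]}
scene blu 65 mean [ 0.5725 -0.0959  0.0713] rect [ 0.5685 -0.094 ] [14.  37.1]
scene red 55 mean [0.5874 0.142  0.0887] rect [0.5868 0.1442] [32.5 11.4]
scene gry 114 mean [ 0.5783 -0.005   0.0773] rect [ 0.5756 -0.0037] [15.6 63.2]
scene gry 121 mean [ 0.57   -0.1307  0.0775] rect [ 0.5661 -0.1293] [14.9 63. ]
sep 0.126 yaw -0.0751 o [ 0.5708 -0.0665] {'blu': [np.float64(-0.0002), np.float64(-0.0276)], 'red': [np.float64(0.0001), np.float64(0.2112)]}
```

View pics/sc2.png

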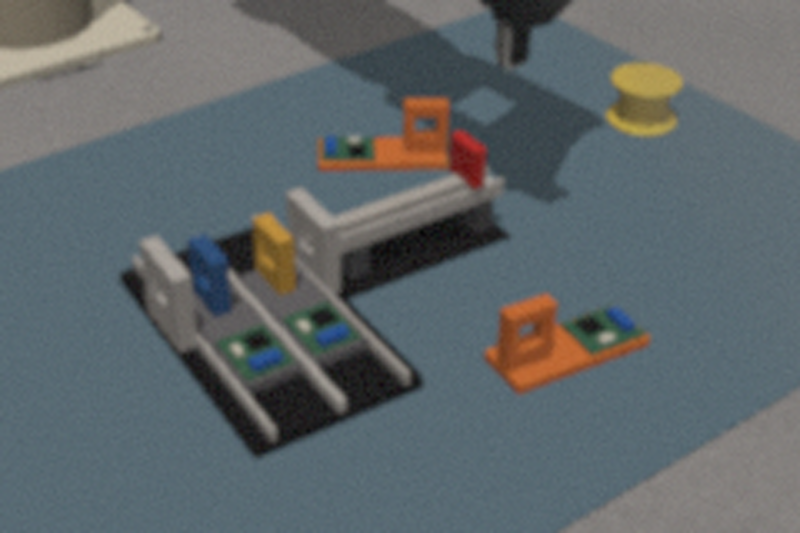

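The picture shows both lugs between the cheeks with holes in line (blue lug (210,275), yellow (273,255)), carriers flat in their lanes, and the handle still at (467,160). The blue offset reads -0.2 to -2.0 mm depending on camera, inside the 3 mm. Pushing the rod in stages.

```bash
python3 -m crank '0 1 0 -30 0; 0 1 0 -60 0; 0 1 0 -82 0; 0 1 0 -82 0; 0 1 -8 -82 0; 0 0 -16 -82 0; 0 0 -24 -82 0; 0 0 -32 -82 0' && python3 -m crank '0 -0.5 -6 0 0; 0 -1 -12 0 0; 0 -1 -18 0 0; 0 -1.5 -24 0 0; 0 -2 -30 0 0; 0 -2 -36 0 0; 0 -2.5 -42 0 0; 0 -3 -48 0 0'
```

```text
time_s: 13.75
position: [0.584, 0.1545, 0.0681]
tcp_rot: [-1.569, 0.043, -0.046]
force: [0.3, 3.8, 2.0]
opening: -0.0002
time_s: 14.75
position: [0.5803, 0.1063, 0.0673]
tcp_rot: [-1.57, 0.044, -0.044]
force: [-0.2, 2.1, 2.2]
opening: -0.0002
```

```bash
python3 -m crank '0 -0.5 -6 0 0; 0 -1 -12 0 0; 0 -1 -18 0 0; 0 -1.5 -24 0 0; 0 -2 -30 0 0; 0 -2 -36 0 0; 0 -2.5 -42 0 0; 0 -3 -48 0 0' && python3 -m crank '0 0 -4 0 0; 0 -0.5 -8 0 0; 0 -0.5 -12 0 0; 0 -1 -16 0 0; 0 -1 -20 0 0; 0 -1.5 -24 0 0; 0 -1.5 -26 0 0; 0 -1.5 -26 0 0'
```

```text
time_s: 15.75
position: [0.5773, 0.0583, 0.0673]
tcp_rot: [-1.57, 0.044, -0.044]
force: [0.1, 0.7, 1.0]
opening: 0.0002
time_s: 16.75
position: [0.576, 0.0325, 0.0674]
tcp_rot: [-1.571, 0.044, -0.044]
force: [-0.2, 0.5, -0.9]
opening: -0.0004
```

```bash
python3 -m crank '0 0 -1 0 0; 0 0 -2 0 0; 0 0 -3 0 0; 0 0 -4 0 0; 0 -0.5 -5 0 0; 0 -0.5 -6 0 0; 0 -0.5 -7 0 0; 0 -0.5 -7 0 0'; python3 -c "
from m import *
im,d=ctrl.capture('scene');report(im,cloud('scene',d),'scene')"
```

```text
time_s: 17.75
position: [0.5754, 0.0259, 0.0673]
tcp_rot: [-1.57, 0.044, -0.044]
force: [0.1, 3.7, 0.5]
opening: 0.0
scene blu 59 mean [ 0.5718 -0.0961  0.0713] rect [ 0.5703 -0.0944] [12.8 36.9]
scene red 58 mean [0.5814 0.0068 0.0897] rect [0.5784 0.0079] [33.8 12.2]
scene gry 95 mean [ 0.5769 -0.0059  0.0776] rect [ 0.5753 -0.0049] [12.3 61.1]
scene gry 117 mean [ 0.57   -0.1301  0.0774] rect [ 0.5665 -0.1291] [14.5 63.2]
sep 0.1245 yaw -0.0702 o [ 0.5709 -0.067 ] {'blu': [np.float64(0.0014), np.float64(-0.0274)], 'red': [np.float64(0.0022), np.float64(0.0753)]}
```

```bash
python3 -m crank '0 0 -1 0 0; 0 0 -1 0 0; 0 0 -2 0 0; 0 0 -2 0 0; 0 0 -2 0 0; 0 0 -2 0 0; 0 0 -2 0 0; 0 0 -2 0 0'
```

```text
time_s: 18.8
position: [0.5755, 0.0258, 0.0673]
tcp_rot: [-1.568, 0.044, -0.044]
force: [0.1, 15.4, -0.5]
opening: 0.0
```

The finger stalled and the force rose to 15 N, so the plate is against the stop. Backing off and checking.

```bash
python3 -m crank '0 0 8 0 0; 0 0 20 0 0; 0 1 40 0 0; 0 2 70 30 0; 0 4 120 70 0; 0 6 170 100 0; 0 6 200 120 0; 0 6 200 120 0'; python3 -c "
from m import *
for n in ('top','scene'):
    im,d=ctrl.capture(n);report(im,cloud(n,d),n)
    b=im[140:300,220:460]
    cv2.imwrite(f'pics/end_{n}.png',cv2.resize(b,(800,533),interpolation=cv2.INTER_CUBIC)[...,::-1])
    W=cloud(n,d)
    for q in ('flux_bottle','solder_reel','parts_tray'):
        for r in ctrl.look_for(q,n)[:1]:
            p=np.array(r['pixel']).astype(int); print(n,q,p,W[p[1],p[0]].round(3))
"
```

```text
time_s: 19.8
position: [0.5821, 0.2271, 0.1893]
tcp_rot: [-1.569, 0.038, -0.044]
force: [0.7, -0.6, -0.1]
opening: 0.0002
top yel 65 mean [ 0.5735 -0.0392  0.0722] rect [ 0.574  -0.0393] [12.2 37.8]
top blu 56 mean [ 0.568  -0.0943  0.072 ] rect [ 0.5683 -0.0946] [12.  39.6]
top red 44 mean [0.5758 0.0079 0.0922] rect [0.5758 0.0078] [10.7 33.3]
top gry 90 mean [ 0.5742 -0.0048  0.0783] rect [ 0.5749 -0.0048] [12.7 58.1]
top gry 101 mean [ 0.5668 -0.1305  0.0784] rect [ 0.568  -0.1307] [12.9 60.3]
sep 0.1262 yaw -0.0548 o [ 0.5714 -0.0678] {'yel': [np.float64(0.001), np.float64(0.0286)], 'blu': [np.float64(-0.0017), np.float64(-0.027)], 'red': [np.float64(0.0002), np.float64(0.0757)]}
top flux_bottle [440 230] [ 0.466 -0.347  0.056]
top parts_tray [448 171] [ 0.656 -0.399  0.007]
scene blu 61 mean [ 0.5721 -0.0961  0.0713] rect [ 0.5689 -0.0947] [12.9 38.7]
scene red 45 mean [0.5809 0.0059 0.0895] rect [0.5781 0.0067] [31.3  9.8]
scene gry 96 mean [ 0.5764 -0.0057  0.0773] rect [ 0.574  -0.0047] [13.6 60.7]
scene gry 127 mean [ 0.5711 -0.1304  0.0773] rect [ 0.5673 -0.1285] [15.9 64.6]
sep 0.124 yaw -0.0542 o [ 0.5707 -0.0666] {'blu': [np.float64(-0.0002), np.float64(-0.0281)], 'red': [np.float64(0.0034), np.float64(0.0736)]}
scene flux_bottle [164 243] [ 0.476 -0.366  0.048]
scene solder_reel [292 242] [ 0.625 -0.102  0.025]
scene parts_tray [290 239] [ 0.607 -0.097  0.021]
```

View pics/end_scene.png

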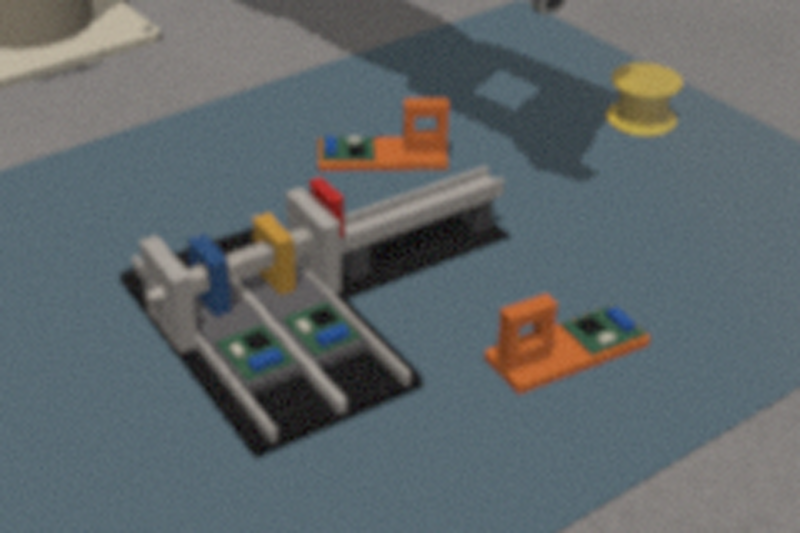

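View pics/end_top.png

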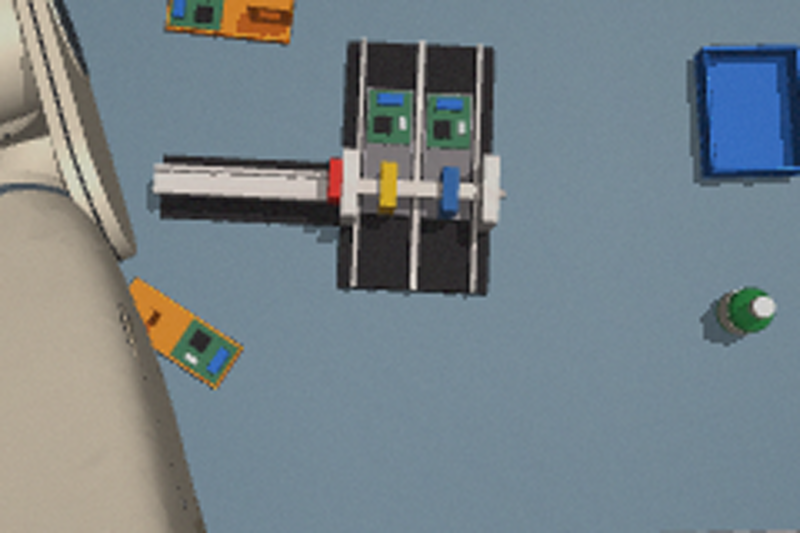

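The rod now passes through both lugs and comes out of the far cheek ((155,293) in scene, (503,193) in top). The red plate sits against the near cheek, and bystanders are unmoved.

```bash
python3 -c "
from cell import ctrl
print(ctrl.close_job())"
```

```text
the job is handed in; nothing more can be done
None
```

The locking rod is fully home through both lugs and the far cheek, and the job was handed in at about 20 s of the 64 s allowed.

I gripped each lug across its 40 mm length and slid it into line: yellow about 35 mm towards the robot, blue about 20 mm away from it. I then pushed the red handle with closed fingers until it stopped, and moved the arm clear.

**Rod:** the fingers stalled and the push force rose to 15 N. The plate centre then measured rack y = 75.7 mm in the top camera, against a nominal 76. Both pictures show the tip out past the far cheek.

**Carriers:** the last top-camera readings put yellow at +1.0 mm and blue at -1.7 mm along the lane, within the 3 mm allowed. Lug tops are still at 72 mm, so both carriers are down in their lanes.

**Bystanders:** the bottle, reel and parts tray look unmoved in the pictures.

**Disagreements:**
- The scene camera gave blue at -0.2 mm, against -1.7 mm from the top camera.
- The scene camera put the plate centre at 73.6 mm, which would be inside the cheek, so I took it as bias from its oblique view.
- In the final scene picture the network marked the reel and the parts tray on the rack. These are false hits. It did not find the reel in the final top picture, where the arm was in view, so I judged the reel by eye from the scene picture.

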